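# Close the wrist-lever taps and centre the spout before the water comes back on

## Robot

A 6-joint arm with a two-finger parallel gripper is mounted at the origin on the work surface. World frame = base frame: x ahead of the robot, y to its left, z up, the work surface at z = 0. Lengths are in m, angles in rad, forces in N, time in s.
With the tool pointing down it reaches from about 0.375 to 0.9 m from the base axis. Payload 3.1 kg.
Tool frame: the origin (TCP) lies midway between the tips of the shut fingers; the grasp point (between the pads) lies grip_point_offset behind it (grip_point_offset is the distance from the TCP to the grasp point, in m); y points along the fingers, z is the direction in which the jaws open and shut, and the axes are right-handed (so a half turn about y gives the same grasp; the last joint's range is limited). The gripper opens to 87 mm and grips with 3 to 60 N. Pads are 19 mm wide; open, the fingers measure 117 mm over their backs; the gripper's body (75 mm by 190 mm) begins 51 mm behind the grasp point.
Start: joints at [1.105, 0.527, 1.433, -0, 1.181, -0.178], TCP at [0.177, 0.599, 0.223] pointing down, gripper open.
Joint ranges: [-3.08, 3.08], [-0.75, 2.2], [0.22, 2.44], [-1.43, 4.57], [0, 2.65], [-2.85, 2.85]. Speed limits (rad/s): [2.79, 2.79, 3.14, 3.14, 3.14, 3.14].

## Interface

Orientations are given as a unit quaternion [x, y, z, w].
In Python, from rig import * gives the robot as it stands.
- The arm moves only by the tool jog_arm, never from a script. Its argument "increments" is a list that holds one entry, the list of rows, each a list of 7 numbers: the turn, a rotation vector about the world's x, y, z in degrees, then the shift along the world's x, y, z in m, then the closure, from -1 (fully open) to 1 (shut), so that 0 is half open. In form: [[[rx, ry, rz, x, y, z, jaw], ...]]. A call has 1 to 8 rows; each row is the pose to reach, as a shift and turn from the pose measured when the call began; what a row does not reach only later rows make up. A row lasts 1/10 s, in which the tool goes at most 50 mm and 8.59 degrees, less where a joint would pass 70% of its speed; a pose out of reach is approached as far as the arm can. A call with a gripper value outside its range is refused whole. The fingers move at their own pace and stop on an object; "squeeze" is the grip in N (left out, the last holds). Time passes only in rows, so rows that repeat a pose let the fingers close. It gives the time, the measured TCP pose, the force and the opening at its end, in the units of the state.
- get_obs(): the state, without advancing time (a new reading comes with each control period).
- camera(name): name is "scene" or "top"; returns the picture (420x560x3 uint8, red, green, blue); there is no depth.
- camera_info(name): a dict with "K" (3x3 intrinsics, pixels), "k1" (the pictures are not rectified: a ray, as slopes to the right and down, at radius r is drawn at 1 + k1 r^2 times it, then the intrinsics apply), "R" (3x3) and "t" (3): a world point X has camera coordinates R X + t. Camera axes: x right, y down, z forward; pixel columns grow to the right and rows downward; lengths in m; the calibration is good to about 2 mm. A picture is of the moment at which its call begins. camera_info takes no time and is no camera call.
- hand_in(): hands the job in, once; it reports no verdict.
The state is a dict: "time": time; "q": joint angles; "joint_velocities": joint speeds; "joint_torque": joint torques, N m; "position": TCP position; "tool_rot": TCP orientation; "ft_force": force on the tool from outside, world axes, zero at the start; "moment": the same for the moment, N m; "grip_width": finger opening in m.
Only numpy, scipy, OpenCV 4.12 (cv2) and the standard library are available. Lean on these libraries where they do the work, as an engineer would, in place of code of your own. Each camera call takes 0.05 s, during which the arm holds its last target.

## Task

The water in the consulting room has been off for repairs, and the hand basin was left with both lever taps open and its spout swung to the left. Before the supply is turned on again, swing the spout back so that its outlet is straight above the middle of the drain, and push both tap levers fully shut, pointing straight to the front of the basin. Push them gently with a fingertip, never gripping them, and leave everything else standing where it is.

Things in the scene. Friction and masses are not known exactly. Their poses are not given: they have to be found in the camera images.
- basin: white ceramic hand basin fixed on the counter, 340 mm front to back, 460 mm wide, 120 mm high. Origin at the centre of its underside; +x to its back (away from the robot), +y to the robot's left, z up. Its bowl lies in front; along the back is a flat tap ledge 100 mm deep at 120 mm height that carries a three-hole tap: a spout in the middle and a lever tap on either side, the three pivot axes upright and in one line 115 mm behind the origin and 100 mm apart
- drain (a point): centre of the drain grid in the floor of the bowl (chrome flange 66 mm wide), 28 mm above the counter and 155 mm straight in front of the spout's pivot axis
- spout (a joint): turn of the swinging spout about its upright axis, rad: 0 = straight ahead of the tap ledge (basin's -x), positive = swung to the robot's left; -1.4 to 1.4. It has no stop or click at the middle; a stiff seal holds it wherever it is left (about 0.25 N m to move it, 2 to 3 N at 110 mm from the axis)
- spout_pivot (a point): on the spout's upright turning axis, at the height of its level tube's centre line (252 mm above the counter)
- spout_mid (a point): on the centre line of the spout's level tube, 110 mm from its pivot axis, 252 mm above the counter. The spout is a 22 mm thick round chrome tube: it rises from the ledge on its axis, runs level from 35 to 128 mm from the axis, then bends down to the outlet. Its level tube passes 49 mm, and the nozzle 14 mm, above the tap levers
- spout_outlet (a point): centre of the spout's outlet (27 mm wide nozzle, opening downward), 155 mm from the pivot axis, 206 mm above the counter
- left_tap (a joint): opening of the left tap's lever about its upright axis, rad: 0 = shut, the lever pointing straight to the front (basin's -x) against its stop; grows as the lever swings outwards to the robot's left, to 1.57 = fully open, lever along the ledge. Stays where it is left (about 0.22 N m to move it, about 2 N at the paddle)
- left_tap_pivot (a point): on the left lever's turning axis, half-way up the lever's thickness (186 mm above the counter)
- left_tap_paddle (a point): middle of the left lever's paddle, 110 mm from its axis, half-way up its thickness (186 mm above the counter). A chrome lever, 143 mm from its pivot axis to its rounded end, 12 mm thick (its top 192 mm, its underside 180 mm above the counter), 16 mm wide for its first 95 mm and then a 26 mm wide paddle; free below it down to the tap ledge at 120 mm, on which only the low bystanders lie. 
- right_tap (a joint): opening of the right tap's lever, rad: 0 = shut, the lever pointing straight to the front (basin's -x) against its stop; grows as it swings outwards to the robot's right, to 1.57 = fully open. Stays where it is left (about 0.22 N m)
- right_tap_pivot (a point): on the right lever's turning axis, half-way up the lever's thickness (186 mm above the counter)
- right_tap_paddle (a point): middle of the right lever's paddle, 110 mm from its axis, half-way up its thickness; the mirror image of the left lever
- nail_brush: white nail brush, 36 x 85 x 28 mm, lying on the right end of the basin's tap ledge below the sweep of the right lever; origin at the centre of its underside; a bystander
- medicine_cup: small white medicine cup, 38 mm wide, 30 mm high, standing on the left end of the tap ledge below the sweep of the left lever; origin at the centre of its underside; a bystander
- soap_pump: white soap pump bottle, 72 mm wide, 180 mm high, on the counter to the left of the basin; origin at the centre of its underside; a bystander
- big_jar: white screw-top tablet jar, 84 mm wide, 135 mm high, on the counter to the right; origin at the centre of its underside; a bystander
- small_jar: white screw-top tablet jar, 68 mm wide, 100 mm high, on the counter to the right; origin at the centre of its underside; a bystander
- tube_rack: white rack of capped sample tubes, 70 x 180 mm, 114 mm high, on the counter to the left; origin at the centre of its underside; a bystander
- throat_model: teaching model of the throat on a 110 mm square white base, 145 mm high, on the counter to the left; origin at the centre of its underside; a bystander
- kidney_dish: steel kidney dish, about 100 x 265 mm, 36 mm high, on the counter to the right; origin on its underside; a bystander

How it is judged:
By the outcome, as a careful person would: the job done as asked, in the order asked, and still so for the second after the job is handed in, with the robot touching nothing.
It also fails if it takes over 69 s, if anything falls off the work surface, if the arm or the gripper's body presses on something with over 40 N, if the wrist force passes 120 N, or if a joint passes its speed limit or range.

## Working session

There is one attempt and no reset: what is moved stays moved. The work goes in short steps, Python scripts to look and compute and a tool call to move; the robot and the scene stay as the last step left them, time stands still between calls to the robot, and variables do not carry over. Pictures are saved under pics/ and viewed, and the job is handed in when it is done.

Besides the shell and the picture viewer there is one more tool, called after "Request:" by a JSON object that holds its "name" and its "arguments". jog_arm: Moves the arm, as the interface text tells. Its arguments: {"type":"object","properties":{"increments":{"type":"array","items":{"type":"array","items":{"type":"array","items":{"type":"number"}}}},"squeeze":{"type":"number"}},"required":["increments"]}

```bash
mkdir -p pics; ls; python3 - <<'E'
from rig import *
import cv2
for n in("scene","top"):
    im=camera(n); cv2.imwrite(f"pics/{n}0.png",im[:,:,::-1]); print(n,camera_info(n))
print(get_obs())
E
```

```text
pics
scene {'K': array([[530.71377696,   0.        , 279.89297313],
       [  0.        , 530.71377696, 210.06957716],
       [  0.        ,   0.        ,   1.        ]]), 'k1': -0.07964549721919116, 'R': array([[-0.49461975,  0.8690665 ,  0.00864452],
       [ 0.72962335,  0.42062048, -0.53919216],
       [-0.4722299 , -0.26038785, -0.8421384 ]]), 't': array([ 0.24130975, -0.26393421,  1.89558827])}
top {'K': array([[384.4876421 ,   0.        , 275.24207882],
       [  0.        , 384.4876421 , 206.8594568 ],
       [  0.        ,   0.        ,   1.        ]]), 'k1': -0.08880578025172191, 'R': array([[-1.56056009e-02, -9.99877815e-01, -9.05753127e-04],
       [-9.82481929e-01,  1.55023243e-02, -1.85711975e-01],
       [ 1.85703325e-01, -2.00826089e-03, -9.82603807e-01]]), 't': array([0.01453753, 0.51526789, 1.36154301])}
{'time': 0.1, 'q': array([ 1.10550583e+00,  5.28345830e-01,  1.43377489e+00,  1.04677235e-05,
        1.18137547e+00, -1.78512356e-01]), 'joint_velocities': array([ 2.62368301e-03, -1.29679427e-03, -4.27393341e-03, -4.80118604e-04,
        6.29093095e-05, -1.99026570e-03]), 'joint_torque': array([ 2.42457900e-04, -4.40988851e+01, -1.77151483e+01,  6.35082833e-02,
        5.33958490e-02, -4.91039214e-05]), 'position': array([0.1764693 , 0.59889135, 0.22168606]), 'tool_rot': array([ 0.70048685, -0.10126181,  0.10082948, -0.69921215]), 'ft_force': array([-0.07975206, -0.16896215, -0.57516698]), 'moment': array([-0.00050875,  0.00653689, -0.02797819]), 'grip_width': 0.08711003172334465}
```

View pics/scene0.png

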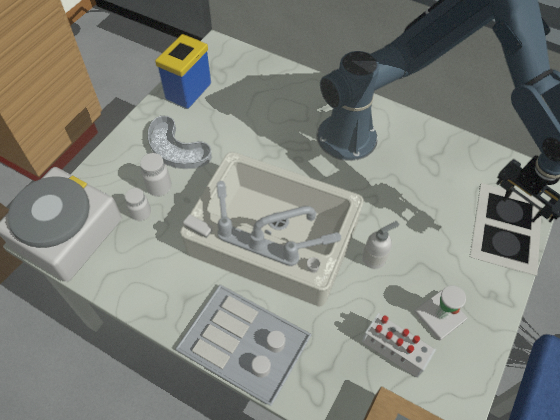

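View pics/top0.png

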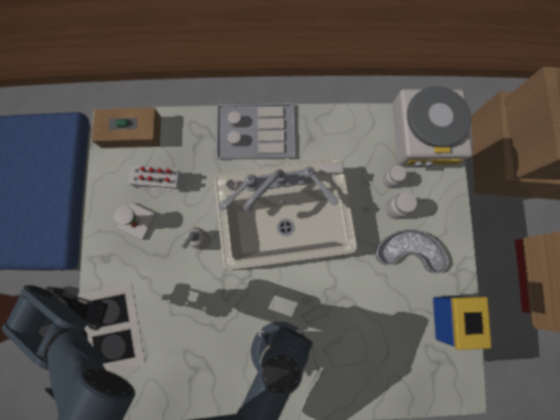

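The scene view shows the basin with the tap ledge towards the camera (spout at about 260,240) and the arm at top right. The top view shows the basin around (285,215), with the drain at about (286,227) and the taps near row 175. I'll zoom in.

```bash
python3 - <<'E'
import cv2
a=cv2.imread("pics/scene0.png")[145:305,175:395]; cv2.imwrite("pics/s0z.png",cv2.resize(a,None,fx=3.6,fy=3.6,interpolation=cv2.INTER_CUBIC))
a=cv2.imread("pics/top0.png")[155:275,205:365]; cv2.imwrite("pics/t0z.png",cv2.resize(a,None,fx=5,fy=5,interpolation=cv2.INTER_CUBIC))
E
```

```text
(no output)
```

View pics/s0z.png

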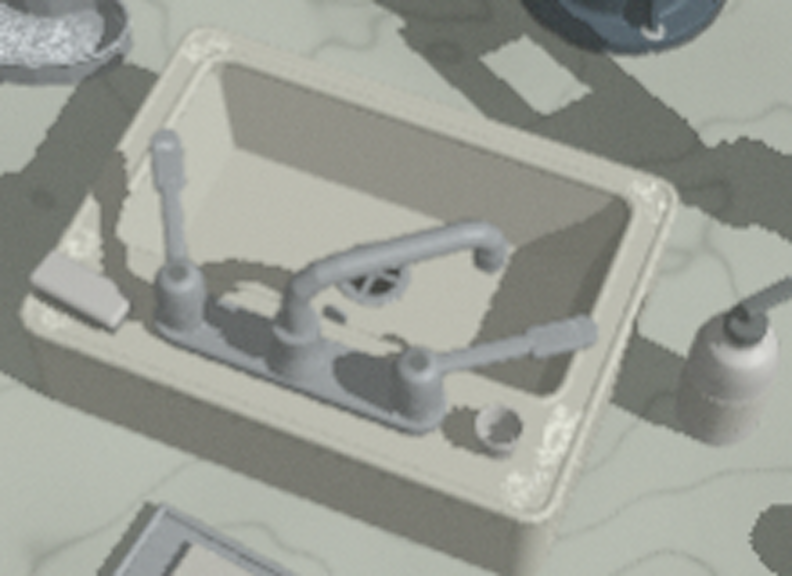

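View pics/t0z.png

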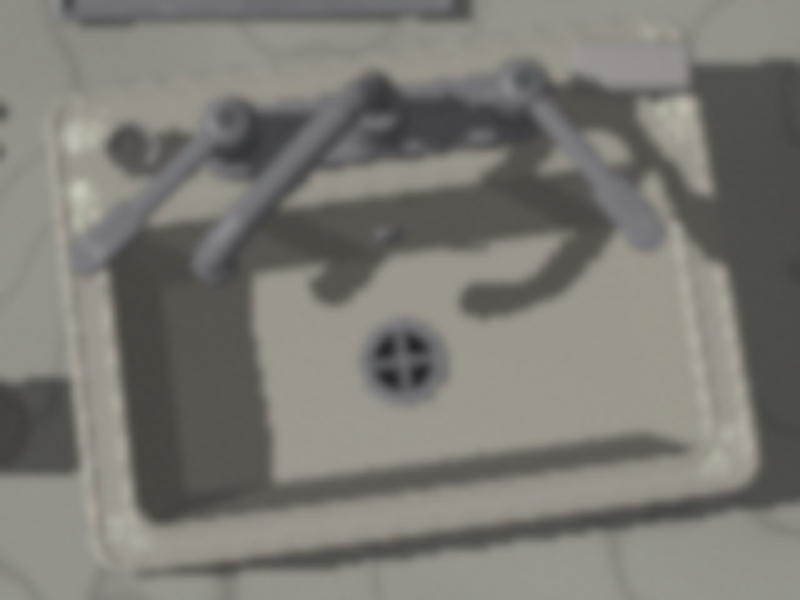

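```bash
cat > h.py <<'E'
import numpy as np, cv2
from rig import *
def ray(n,u,v):
    c=camera_info(n);K=c["K"]
    p=cv2.undistortPoints(np.array([[[u,v]]],float),K,np.array([c["k1"],0,0,0.]))[0,0]
    R=np.array(c["R"]);t=np.array(c["t"]); d=R.T@np.array([p[0],p[1],1]); return -R.T@t,d/np.linalg.norm(d)
def onz(n,u,v,z):
    o,d=ray(n,u,v); return o+d*(z-o[2])/d[2]
def tri(a,b):
    o1,d1=ray("top",*a);o2,d2=ray("scene",*b)
    s=np.linalg.lstsq(np.c_[d1,-d2],o2-o1,rcond=None)[0]
    p,q=o1+d1*s[0],o2+d2*s[1]; return (p+q)/2,np.linalg.norm(p-q)
def proj(n,X):
    c=camera_info(n); return cv2.projectPoints(np.array(X,float).reshape(-1,3),cv2.Rodrigues(np.array(c["R"]))[0],np.array(c["t"]),c["K"],np.array([c["k1"],0,0,0.]))[0][:,0]
T=lambda x,y:(205+(x+.5)/5-.5,155+(y+.5)/5-.5)
S=lambda x,y:(175+(x+.5)/3.6-.5,145+(y+.5)/3.6-.5)
E
python3 - <<'E'
from h import *
np.set_printoptions(precision=4,suppress=True)
D=dict(lp=((232,118),(419,358),.195),le=((88,262),(592,330),.186),rp=((523,80),(178,275),.195),re=((648,232),(165,137),.186),tip=((212,262),(490,250),.23),drain=((404,362),(375,283),.028))
for k,(a,b,z) in D.items(): print(k,tri(T(*a),S(*b)),onz("top",*T(*a),z),onz("scene",*S(*b),z))
print("sp",onz("top",*T(375,90),.263),onz("scene",*S(300,285),.252))
for c in((55,100),(690,28),(758,485),(105,572)): print(onz("top",*T(*c),.12))
E
```

```text
lp (array([0.5845, 0.0865, 0.1993]), np.float64(0.0018478243302322923)) [0.586  0.0859 0.195 ] [0.5821 0.0863 0.195 ]
le (array([0.4909, 0.1846, 0.1853]), np.float64(0.00495254080350678)) [0.4917 0.1822 0.186 ] [0.4904 0.187  0.186 ]
rp (array([ 0.6101, -0.1097,  0.1936]), np.float64(0.0019305008716294064)) [ 0.6092 -0.1087  0.195 ] [ 0.611  -0.1101  0.195 ]
re (array([ 0.5052, -0.1894,  0.1935]), np.float64(0.003040597824828757)) [ 0.5061 -0.1892  0.186 ] [ 0.5014 -0.1945  0.186 ]
tip (array([0.4847, 0.0957, 0.2202]), np.float64(0.003957919771551409)) [0.4821 0.0968 0.23  ] [0.4912 0.0963 0.23  ]
drain (array([ 0.4449, -0.0295,  0.0123]), np.float64(0.0016990213460339625)) [ 0.4432 -0.0298  0.028 ] [ 0.453  -0.0241  0.028 ]
sp [ 0.5846 -0.0086  0.263 ] [ 0.6005 -0.005   0.252 ]
[0.6215 0.2161 0.12  ]
[ 0.6677 -0.2367  0.12  ]
[ 0.3419 -0.2677  0.12  ]
[0.2904 0.178  0.12  ]
```

```bash
cat >> h.py <<'E'
from scipy.spatial.transform import Rotation as Ro
def st():
    o=get_obs(); R=Ro.from_quat(o["tool_rot"]).as_matrix()
    print("t",round(o["time"],2),"pos",o["position"].round(4),"jaw yaw",np.degrees(np.arctan2(R[1,2],R[0,2])).round(2),"ydir",R[:,1].round(3),"F",o["ft_force"].round(2),"q",o["q"].round(3),"w",round(o["grip_width"],4))
    return o
E
python3 - <<'E'
from h import *
import rig
st(); print([n for n in dir(rig) if not n.startswith('__')], getattr(rig,'grip_point_offset',None))
for n,(x,y),z in(("cup",(128,148),.15),):print(onz("top",*T(x,y),z))
print(onz("top",197,238,.12), onz("top",135,220,.1))
E
```

```text
t 0.1 pos [0.1765 0.5989 0.2217] jaw yaw 73.57 ydir [-0.001 -0.002 -1.   ] F [-0.08 -0.17 -0.58] q [ 1.106  0.528  1.434  0.     1.181 -0.179] w 0.0871
['Unreachable', 'camera', 'camera_info', 'get_obs', 'grip_point_offset', 'hand_in'] 0.0187
[0.57800473 0.16041118 0.15      ]
[0.39712689 0.27739091 0.12      ] [0.46602584 0.50529942 0.1       ]
```

Request:
{"name": "jog_arm", "arguments": {"increments": [[[0,0,-8,0,0,0.045,1],[0,0,-16,0.01,-0.015,0.09,1],[0,0,-24,0.03,-0.045,0.12,1],[0,0,-32,0.055,-0.08,0.13,1],[0,0,-40,0.08,-0.115,0.13,1],[0,0,-48,0.105,-0.15,0.13,1],[0,0,-56,0.13,-0.185,0.13,1],[0,0,-64,0.155,-0.22,0.13,1]]], "squeeze": 10}}

```text
time: 0.9
position: [0.3319, 0.3772, 0.3514]
tool_rot: [0.539, -0.459, 0.457, -0.538]
ft_force: [1.3, -0.2, -0.3]
grip_width: 0.0308
```

```bash
python3 - <<'E'
from h import *
st()
E
```

```text
t 0.9 pos [0.3319 0.3772 0.3514] jaw yaw 9.26 ydir [-0.002 -0.    -1.   ] F [ 1.33 -0.16 -0.32] q [6.260e-01 2.230e-01 1.551e+00 1.000e-03 1.370e+00 4.640e-01] w 0.0308
```

Request:
{"name": "jog_arm", "arguments": {"increments": [[[0,0,-8,0.027,-0.036,0,1],[0,0,-16,0.054,-0.072,0,1],[0,0,-24,0.081,-0.108,0,1],[0,0,-32,0.108,-0.144,0,1],[0,0,-40,0.135,-0.18,0,1],[0,0,-48,0.162,-0.216,0,1],[0,0,-54,0.189,-0.252,0,1],[0,0,-54,0.21,-0.288,0,1]]]}}

```text
time: 1.7
position: [0.5429, 0.0874, 0.3509]
tool_rot: [-0.272, 0.654, -0.652, 0.271]
ft_force: [-0.2, 0.3, 0.3]
grip_width: 0.0006
```

```bash
python3 - <<'E'
from h import *
st()
for n in("scene","top"):
    cv2.imwrite(f"pics/{n}1.png",camera(n)[:,:,::-1])
a=cv2.imread("pics/scene1.png")[145:305,175:395]; cv2.imwrite("pics/s1z.png",cv2.resize(a,None,fx=3.6,fy=3.6,interpolation=cv2.INTER_CUBIC))
E
```

```text
t 1.7 pos [0.5429 0.0874 0.3509] jaw yaw -44.87 ydir [-0.002  0.002 -1.   ] F [-0.23  0.34  0.31] q [-0.045  0.298  1.445  0.002  1.4    0.738] w 0.0006
```

View pics/s1z.png

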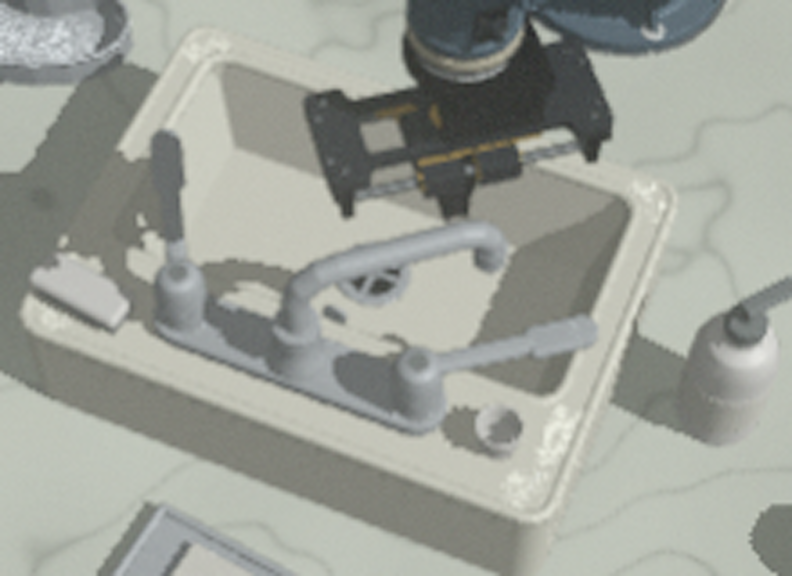

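The closed fingertip is at about (455,213) in the zoom. Spout and levers are unmoved. I'll check the calibration by projecting the TCP and the point I want to descend to.

```bash
python3 - <<'E'
from h import *
f=lambda p:((p-[175,145]+.5)*3.6-.5).round(0)
print(f(proj("scene",[[.5429,.0874,.3509],[.543,.0874,.225],[.517,.063,.252],[.596,-.0135,.252]])))
E
```

```text
[[454. 206.]
 [447. 299.]
 [436. 241.]
 [293. 275.]]
```

Request:
{"name": "jog_arm", "arguments": {"increments": [[[0,0,0,0.001,0.002,-0.03,1],[0,0,0,0.001,0.002,-0.06,1],[0,0,0,0.001,0.002,-0.09,1],[0,0,0,0.001,0.002,-0.115,1],[0,0,0,0.001,0.002,-0.125,1],[0,0,0,0.001,0.002,-0.125,1]]]}}

```text
time: 2.4
position: [0.5441, 0.0871, 0.2241]
tool_rot: [-0.272, 0.654, -0.653, 0.269]
ft_force: [-1.1, -1.1, 1.0]
grip_width: 0.0005
```

```bash
python3 - <<'E'
from h import *
o=st()
# arc table: offset 20.5mm beyond tube, radius 110
P=np.array([.596,-.0135]);psi=.114
def arc(P,psi,ths,r,off,sgn=1):
    out=[]
    for t in ths:
        a=sgn*t-psi; d=np.array([-np.cos(a),np.sin(a)]); n=sgn*np.array([np.sin(a),np.cos(a)])
        p=P+r*d+off*n; yaw=-np.degrees(a); out.append((t,*p,yaw))
    return np.array(out)
A=arc(P,psi,np.arange(.9,-.01,-.06),.11,.0205)
for r in A: print(r.round(3),(r[1:3]-o["position"][:2]).round(4))
E
```

```text
t 2.4 pos [0.5441 0.0871 0.2241] jaw yaw -45.05 ydir [-0.005 -0.    -1.   ] F [-1.06 -1.08  0.95] q [-0.044  0.428  1.614 -0.     1.105  0.743] w 0.0005
[  0.9     0.533   0.079 -45.034] [-0.0114 -0.0083]
[  0.84    0.527   0.075 -41.597] [-0.0168 -0.0123]
[  0.78    0.522   0.071 -38.159] [-0.022  -0.0166]
[  0.72    0.517   0.066 -34.721] [-0.0269 -0.0211]
[  0.66    0.513   0.061 -31.283] [-0.0315 -0.026 ]
[  0.6     0.508   0.056 -27.846] [-0.0358 -0.0311]
[  0.54    0.504   0.051 -24.408] [-0.0398 -0.0365]
[  0.48    0.501   0.045 -20.97 ] [-0.0435 -0.0421]
[  0.42    0.497   0.039 -17.533] [-0.0469 -0.048 ]
[  0.36    0.494   0.033 -14.095] [-0.0498 -0.054 ]
[  0.3     0.492   0.027 -10.657] [-0.0524 -0.0602]
[ 0.24   0.489  0.021 -7.219] [-0.0547 -0.0665]
[ 0.18   0.488  0.014 -3.782] [-0.0565 -0.0729]
[ 0.12   0.486  0.008 -0.344] [-0.058  -0.0795]
[6.000e-02 4.850e-01 1.000e-03 3.094e+00] [-0.0591 -0.0861]
[ 0.000e+00  4.840e-01 -6.000e-03  6.532e+00] [-0.0598 -0.0928]
```

Request:
{"name": "jog_arm", "arguments": {"increments": [[[0,0,0,-0.011,-0.008,0.001,1],[0,0,3.5,-0.017,-0.012,0.001,1],[0,0,7,-0.022,-0.017,0.001,1],[0,0,10.5,-0.027,-0.021,0.001,1],[0,0,14,-0.0315,-0.026,0.001,1],[0,0,17,-0.036,-0.031,0.001,1],[0,0,20.5,-0.04,-0.0365,0.001,1],[0,0,24,-0.0435,-0.042,0.001,1]]]}}

```text
time: 3.2
position: [0.5019, 0.0451, 0.2271]
tool_rot: [0.401, -0.582, 0.583, -0.401]
ft_force: [2.0, 1.8, -0.0]
grip_width: 0.0006
```

```bash
python3 - <<'E'
from h import *
st()
a=camera("scene")[:,:,::-1][145:305,175:395]; cv2.imwrite("pics/s2z.png",cv2.resize(a,None,fx=3.6,fy=3.6,interpolation=cv2.INTER_CUBIC))
E
```

```text
t 3.2 pos [0.5019 0.0451 0.2271] jaw yaw -20.92 ydir [ 0.001 -0.002 -1.   ] F [ 2.04  1.8  -0.03] q [-0.132  0.359  1.727 -0.002  1.054  0.234] w 0.0006
```

View pics/s2z.png

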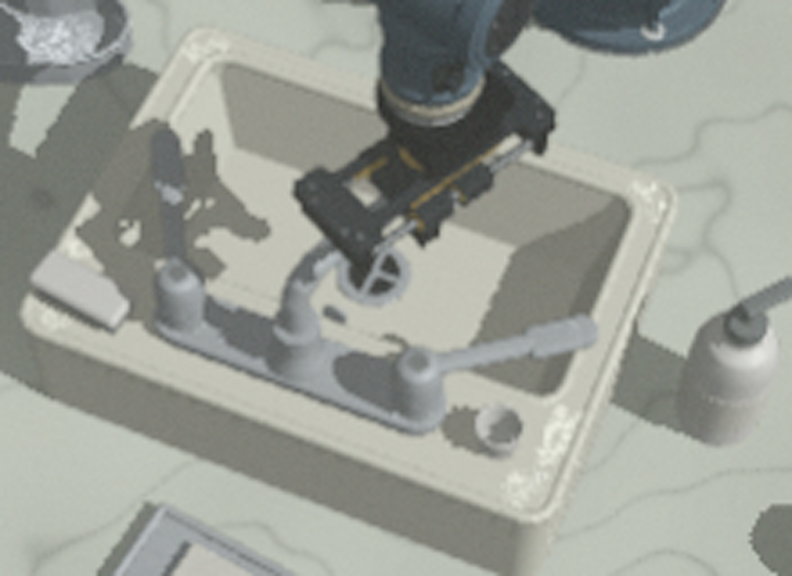

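The spout is following the finger, with the tube now hidden behind the gripper and the levers unmoved. I'll go on to just short of the middle.

Request:
{"name": "jog_arm", "arguments": {"increments": [[[0,0,3.5,-0.005,-0.006,-0.002,1],[0,0,7,-0.008,-0.012,-0.002,1],[0,0,10,-0.01,-0.018,-0.002,1],[0,0,13.5,-0.0125,-0.0245,-0.002,1],[0,0,17,-0.0145,-0.031,-0.002,1],[0,0,20.5,-0.016,-0.0375,-0.002,1],[0,0,24,-0.017,-0.043,-0.002,1],[0,0,25.5,-0.017,-0.046,-0.002,1]]]}}

```text
time: 4.05
position: [0.4847, -0.0017, 0.2267]
tool_rot: [-0.519, 0.478, -0.481, 0.521]
ft_force: [0.5, 2.4, 1.4]
grip_width: 0.0004
```

```bash
python3 - <<'E'
from h import *
st()
E
```

```text
t 4.05 pos [ 0.4847 -0.0017  0.2267] jaw yaw 4.66 ydir [ 0.005 -0.002 -1.   ] F [0.46 2.43 1.35] q [-2.340e-01  3.320e-01  1.774e+00 -1.000e-03  1.031e+00 -3.150e-01] w 0.0004
```

Back off, lift and measure.

Request:
{"name": "jog_arm", "arguments": {"increments": [[[0,0,0,0,0.02,0,1],[0,0,0,0,0.03,0.02,1],[0,0,0,0,0.06,0.06,1],[0,0,0,0,0.1,0.1,1],[0,0,0,0,0.14,0.13,1],[0,0,0,0,0.18,0.13,1],[0,0,0,-0.01,0.22,0.13,1],[0,0,0,-0.02,0.25,0.13,1]]]}}

```text
time: 4.85
position: [0.464, 0.2503, 0.3587]
tool_rot: [-0.518, 0.477, -0.481, 0.522]
ft_force: [-0.2, -0.6, -1.0]
grip_width: 0.0007
```

```bash
python3 - <<'E'
from h import *
st()
a=camera("scene")[:,:,::-1][145:305,175:395]; cv2.imwrite("pics/s3z.png",cv2.resize(a,None,fx=3.6,fy=3.6,interpolation=cv2.INTER_CUBIC))
a=camera("top")[:,:,::-1][155:275,205:365]; cv2.imwrite("pics/t3z.png",cv2.resize(a,None,fx=5,fy=5,interpolation=cv2.INTER_CUBIC))
E
```

```text
t 4.85 pos [0.464  0.2503 0.3587] jaw yaw 4.67 ydir [ 0.008 -0.001 -1.   ] F [-0.21 -0.56 -0.98] q [ 0.284  0.253  1.49  -0.003  1.392  0.203] w 0.0007
```

View pics/s3z.png

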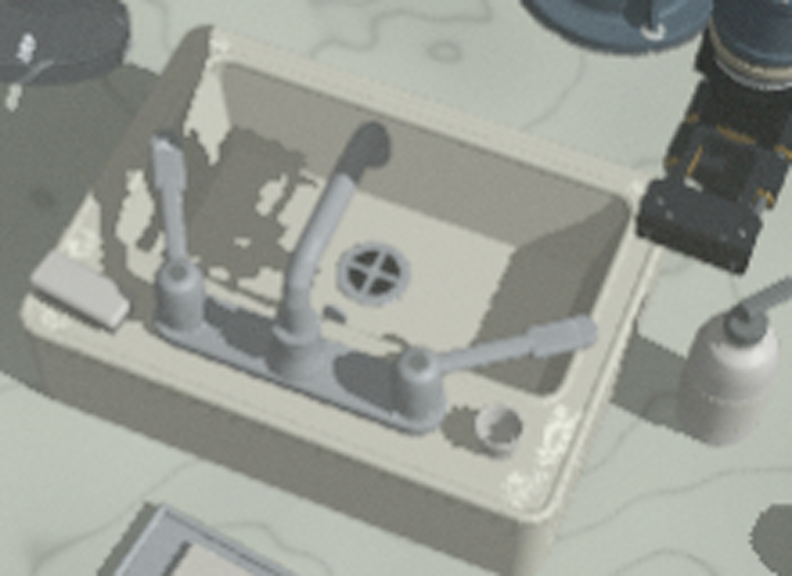

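View pics/t3z.png

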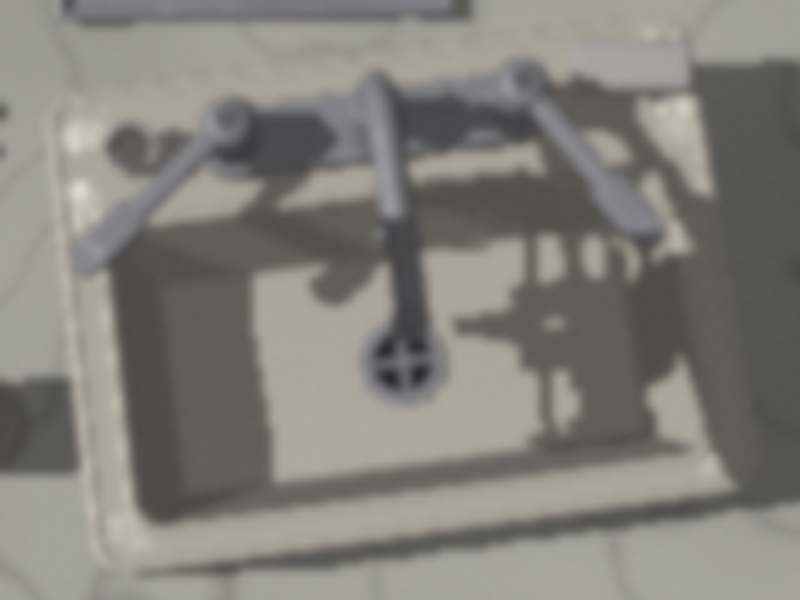

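The spout now points near the middle: drain at (404,362) in the top zoom and (375,272) in the scene zoom, tube from (377,85) to about (410,335). Next I'll measure the tube axis against the drain.

```bash
python3 - <<'E'
from h import *
im=camera("top"); cv2.imwrite("pics/top3.png",im[:,:,::-1]); g=im.mean(2)
for v in range(174,228,3): print(v,g[v,274:296].astype(int))
sc=camera("scene"); cv2.imwrite("pics/scene3.png",sc[:,:,::-1]); g=sc.mean(2)
print()
for v in range(178,228,3): print(v,g[v,250:290].astype(int))
E
```

```text
174 [138 134 129 128 132 134 129 117 100  84  80  89  98 103 102 102 102 102
 101  96  89  92]
177 [133 135 133 132 135 140 137 128 112  92  74  67  69  72  74  74  74  74
  74  74  74  73]
180 [125 120 116 115 124 139 146 140 124 104  83  71  70  73  76  75  75  76
  76  76  75  76]
183 [126 122 116 112 116 134 148 149 135 114  93  83  91 102 100  91  84  81
  78  76  77  81]
186 [122 120 116 108 109 122 141 148 141 123 102  88  91 103 112 121 130 135
 135 138 144 151]
189 [152 156 156 155 154 151 149 152 150 134 113 100 112 136 149 152 153 153
 151 150 149 150]
192 [161 162 160 159 155 149 146 148 150 140 121 101  86  83  88  90  91  89
  87  86  84  84]
195 [116 113 111 106 103 104 118 136 149 147 132 110  90  79  79  80  79  79
  81  80  80  80]
198 [93 93 93 94 94 94 94 91 88 87 84 80 75 76 83 88 92 92 92 91 92 91]
201 [ 92  92  93  94  94 100 108 102  83  71  71  72  71  72  78  88  92  94
  94  93  94  93]
204 [ 80  82  83  85  88  90  90  84  75  70  70  72  72  73  79  95 109 117
 120 121 119 114]
207 [ 86  87  87  88  89  92  99 106 101  83  71  71  73  74  89 122 151 162
 
[... 2743 characters left out ...]
60 165 175
 186 190 190 191]
217 [122 124 124 123 120 110 119 137 160 170 182 183 176 173 186 192 191 190
 180 160 159 160 148 120  91  71  69  73  75 130 151 117  76  72  90 145
 161 167 178 186]
220 [174 161 160 140 111 115 137 156 171 176 175 173 153 154 181 192 189 191
 168 155 163 127  76  72  77 106 135 156 161 161 146 119  94  76  75  84
 143 163 169 185]
223 [190 189 190 156 118 134 153 168 175 176 172 152 176 191 189 190 188 190
 165 155 163 148 116  81  74  77 131 152 120  76  69  71  79 103 126 151
 163 163 173 186]
226 [190 190 177 137 108 121 137 145 156 159 160 180 190 190 191 191 189 189
 191 179 151 151 161 163 153 156 149 121 101  95 103 122 137 154 163 165
 172 184 191 191]
```

```bash
python3 - <<'E'
from h import *
np.set_printoptions(precision=4,suppress=True)
# drain ellipse: dark flange/holes by weighted outline in zoom
tp=[onz("top",u,v,.252) for u,v in((286.0,210),(286.35,213),(286.65,216))]
sp=[onz("scene",u,v,.252) for u,v in((268.0,199),(266.6,202),(265.05,205),(262.05,211))]
print(np.array(tp),"\n",np.array(sp))
# drain hole centroids
for n,(u,v),thr in(("top",(285.6,227),60),("scene",(279,220.5),85)):
    g=cv2.imread(f"pics/{n}3.png").mean(2); m=np.zeros_like(g,np.uint8); cv2.circle(m,(int(round(u)),int(round(v))),9,1,-1)
    ys,xs=np.nonzero(m*(g<thr)); e=cv2.minEnclosingCircle(np.c_[xs,ys].astype(np.float32)); r=cv2.minAreaRect(np.c_[xs,ys].astype(np.float32))
    c=((xs.min()+xs.max())/2,(ys.min()+ys.max())/2)
    print(n,len(xs),xs.mean(),ys.mean(),c,e,r,onz(n,*c,.028))
print("cam",ray("top",0,0)[0],ray("scene",0,0)[0])
P=np.array([.5960,-.0135]);
from itertools import product
for a in tp+sp:
    d=a[:2]-P; print(np.arctan2(d[1],-d[0])+.114, np.linalg.norm(d))
E
```

```text
[[ 0.4664 -0.0266  0.252 ]
 [ 0.4569 -0.0275  0.252 ]
 [ 0.4474 -0.0282  0.252 ]] 
 [[ 0.5193 -0.0219  0.252 ]
 [ 0.5296 -0.0202  0.252 ]
 [ 0.5401 -0.0189  0.252 ]
 [ 0.5607 -0.0161  0.252 ]]
top 16 285.0 226.5 (np.float64(285.0), np.float64(227.0)) ((285.0, 227.0), 5.000100135803223) ((284.93243408203125, 226.59458923339844), (8.055550575256348, 7.233555316925049), 80.53767395019531) [ 0.4432 -0.0284  0.028 ]
scene 50 278.26 220.04 (np.float64(278.5), np.float64(220.0)) ((278.5, 220.0), 6.500100135803223) ((278.3000183105469, 220.4000244140625), (11.62755298614502, 10.28591251373291), 26.56505012512207) [ 0.4431 -0.0308  0.028 ]
cam [0.2536 0.0093 1.4336] [1.2071 0.3949 1.452 ]
0.013492367949565404 0.13023723438515417
0.013961978865128136 0.1398002443060716
0.015403861322006177 0.1493180821921873
0.005489973750496424 0.07716353482113747
0.013392794969397437 0.06670429045693275
0.017587843234876277 0.056158719302921704
0.040085803822692265 0.03541867871999896
```

```bash
python3 - <<'E'
import cv2
a=cv2.imread("pics/top3.png")[165:240,240:340]; cv2.imwrite("pics/t3zz.png",cv2.resize(a,None,fx=8,fy=8,interpolation=cv2.INTER_NEAREST))
a=cv2.imread("pics/scene3.png")[170:270,200:320]; cv2.imwrite("pics/s3zz.png",cv2.resize(a,None,fx=6,fy=6,interpolation=cv2.INTER_NEAREST))
E
```

```text
(no output)
```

View pics/t3zz.png

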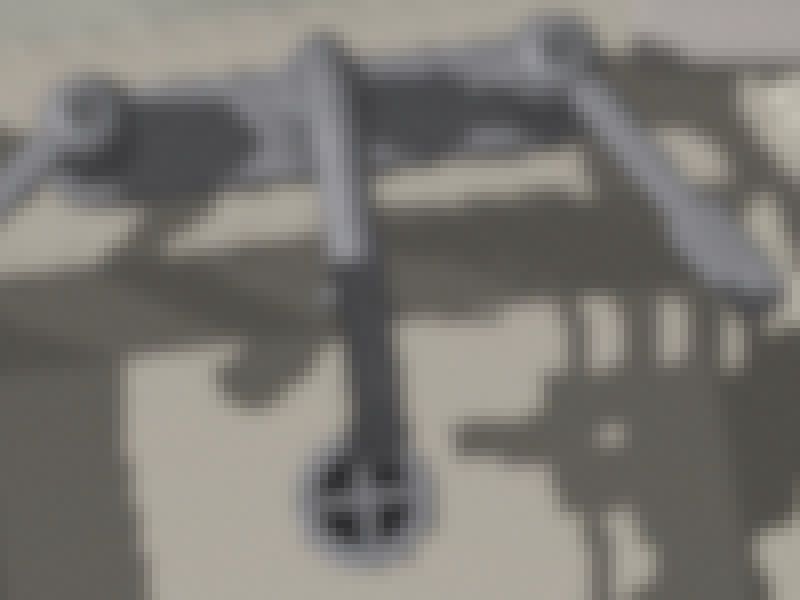

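View pics/s3zz.png

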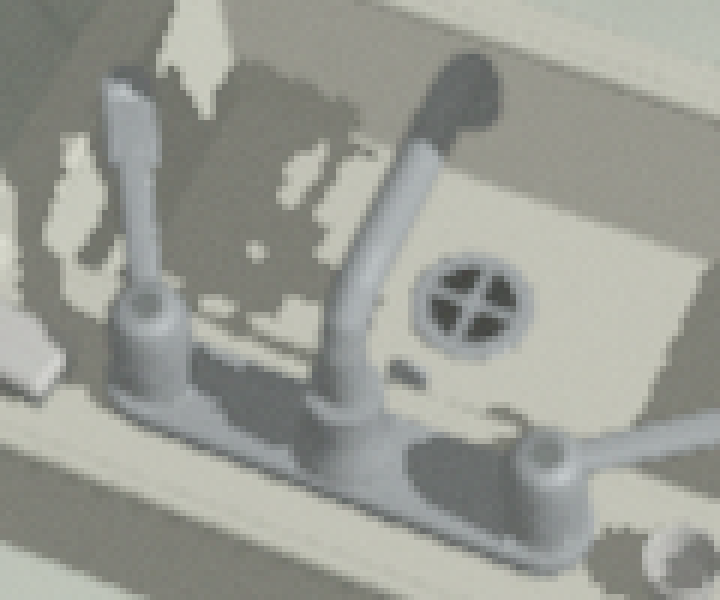

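Spout: the outlet lies within about 1 mm of the drain line in both views (y −0.029 against −0.030). That is good, so on to the left lever.

Request:
{"name": "jog_arm", "arguments": {"increments": [[[0,0,-8,0.015,-0.012,0,1],[0,0,-16,0.03,-0.024,0,1],[0,0,-24,0.045,-0.036,0,1],[0,0,-32,0.06,-0.048,0,1],[0,0,-40,0.068,-0.055,0,1],[0,0,-48,0.068,-0.055,-0.03,1],[0,0,-50.5,0.068,-0.055,-0.07,1],[0,0,-50.5,0.068,-0.055,-0.1,1]]]}}

```text
time: 5.85
position: [0.532, 0.1911, 0.2566]
tool_rot: [0.265, -0.653, 0.658, -0.264]
ft_force: [-0.4, -0.6, -0.1]
grip_width: 0.0004
```

```bash
python3 - <<'E'
from h import *
st()
a=camera("scene")[:,:,::-1][145:305,175:395]; cv2.imwrite("pics/s4z.png",cv2.resize(a,None,fx=3.6,fy=3.6,interpolation=cv2.INTER_CUBIC))
f=lambda p:((p-[175,145]+.5)*3.6-.5).round(0)
print(f(proj("scene",[[.532,.195,.259],[.532,.195,.168]])))
E
```

```text
t 5.85 pos [0.532  0.1911 0.2566] jaw yaw -46.0 ydir [ 0.001 -0.007 -1.   ] F [-0.39 -0.63 -0.06] q [ 0.151  0.409  1.544 -0.008  1.189  0.957] w 0.0004
[[587. 328.]
 [575. 388.]]
```

View pics/s4z.png

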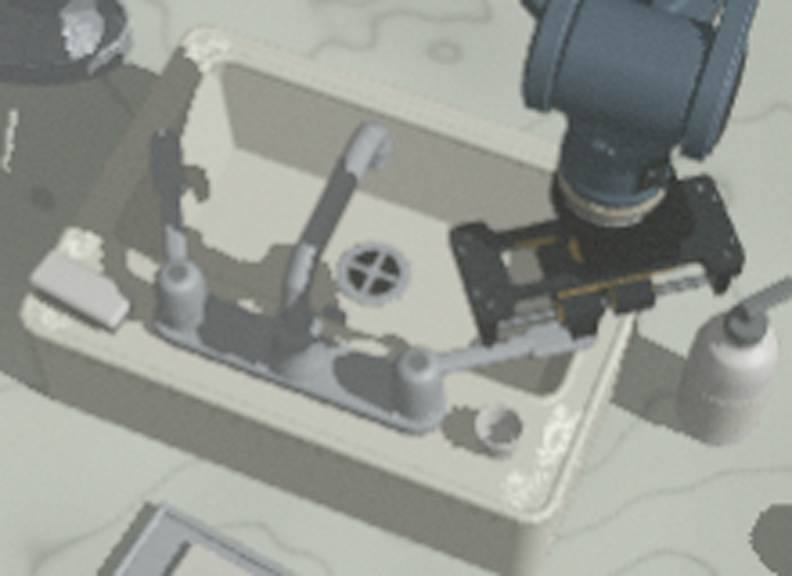

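The tip is at about (585,332), matching the projection; lever still at its place. Down beside the paddle.

Request:
{"name": "jog_arm", "arguments": {"increments": [[[0,0,0,0.002,0.005,-0.025,1],[0,0,0,0.002,0.005,-0.05,1],[0,0,0,0.002,0.005,-0.07,1],[0,0,0,0.002,0.005,-0.084,1],[0,0,0,0.002,0.005,-0.088,1],[0,0,0,0.002,0.005,-0.088,1]]]}}

```text
time: 6.5
position: [0.5313, 0.1946, 0.1641]
tool_rot: [0.269, -0.654, 0.658, -0.261]
ft_force: [0.3, 0.5, 0.7]
grip_width: 0.0009
```

```bash
cat >>h.py <<'E'
def arc(P,psi,ths,r,off,sgn=1):
    out=[]
    for t in ths:
        a=sgn*t-psi; d=np.array([-np.cos(a),np.sin(a)]); n=sgn*np.array([np.sin(a),np.cos(a)])
        out.append((t,*(P+r*d+off*n),-np.degrees(a)))
    return np.array(out)
E
python3 - <<'E'
from h import *
o=st()
a=camera("scene")[:,:,::-1][145:305,175:395]; cv2.imwrite("pics/s5z.png",cv2.resize(a,None,fx=3.6,fy=3.6,interpolation=cv2.INTER_CUBIC))
for r in arc(np.array([.5847,.0858]),.114,np.arange(.93,-.04,-.06),.115,.0225): print(r[0].round(2),(r[1:3]-o["position"][:2]).round(4),r[3].round(1))
E
```

```text
t 6.5 pos [0.5313 0.1946 0.1641] jaw yaw -46.04 ydir [-0.009 -0.009 -1.   ] F [0.32 0.51 0.66] q [ 0.158  0.528  1.632 -0.009  0.991  0.967] w 0.0009
0.93 [-0.009  -0.0097] -46.8
0.87 [-0.0148 -0.0136] -43.3
0.81 [-0.0204 -0.0178] -39.9
0.75 [-0.0257 -0.0224] -36.4
0.69 [-0.0308 -0.0273] -33.0
0.63 [-0.0355 -0.0325] -29.6
0.57 [-0.0399 -0.038 ] -26.1
0.51 [-0.044  -0.0437] -22.7
0.45 [-0.0477 -0.0497] -19.3
0.39 [-0.0511 -0.0559] -15.8
0.33 [-0.0541 -0.0622] -12.4
0.27 [-0.0567 -0.0687] -8.9
0.21 [-0.0589 -0.0754] -5.5
0.15 [-0.0607 -0.0822] -2.1
0.09 [-0.0621 -0.0891] 1.4
0.03 [-0.0631 -0.0961] 4.8
-0.03 [-0.0636 -0.1031] 8.3
```

View pics/s5z.png

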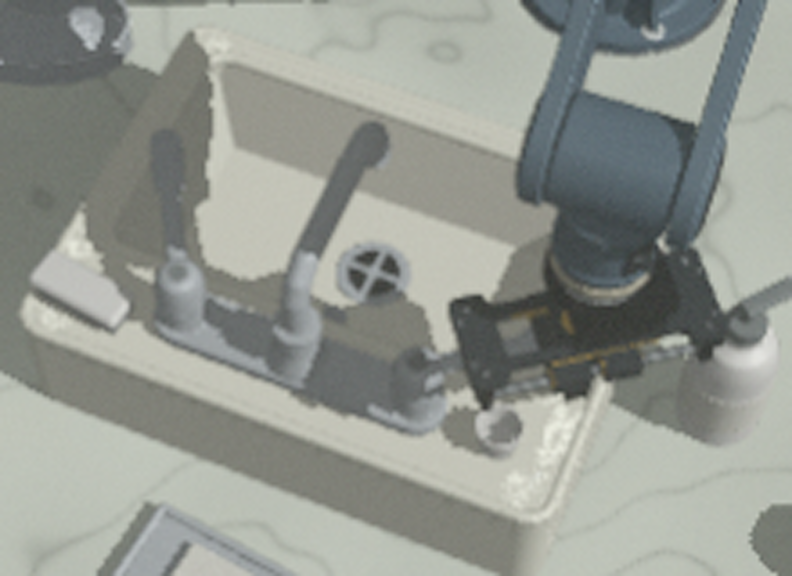

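The finger is down behind the paddle, clear of the cup (500,430) and the pump. Pushing.

Request:
{"name": "jog_arm", "arguments": {"increments": [[[0,0,0,-0.009,-0.009,0.003,1],[0,0,3,-0.015,-0.014,0.003,1],[0,0,6,-0.0205,-0.018,0.003,1],[0,0,9.5,-0.026,-0.0225,0.003,1],[0,0,13,-0.031,-0.0275,0.003,1],[0,0,16.5,-0.0355,-0.0325,0.003,1],[0,0,20,-0.04,-0.038,0.003,1],[0,0,23.5,-0.044,-0.0435,0.003,1]]]}}

```text
time: 7.35
position: [0.4892, 0.1511, 0.1695]
tool_rot: [0.395, -0.584, 0.591, -0.392]
ft_force: [3.0, 2.1, 0.3]
grip_width: 0.0007
```

```bash
python3 - <<'E'
from h import *
o=st()
for r in arc(np.array([.5847,.0858]),.114,np.arange(.51,-.04,-.06),.115,.0225): print(r[0].round(2),(r[1:3]-o["position"][:2]).round(4),r[3].round(1))
E
```

```text
t 7.35 pos [0.4892 0.1511 0.1695] jaw yaw -22.39 ydir [ 0.003 -0.01  -1.   ] F [3.   2.12 0.34] q [ 0.087  0.453  1.768 -0.013  0.918  0.486] w 0.0007
0.51 [-0.002  -0.0002] -22.7
0.45 [-0.0057 -0.0062] -19.3
0.39 [-0.009  -0.0123] -15.8
0.33 [-0.012  -0.0187] -12.4
0.27 [-0.0146 -0.0252] -8.9
0.21 [-0.0168 -0.0319] -5.5
0.15 [-0.0186 -0.0387] -2.1
0.09 [-0.02   -0.0456] 1.4
0.03 [-0.021  -0.0526] 4.8
-0.03 [-0.0216 -0.0596] 8.3
```

Request:
{"name": "jog_arm", "arguments": {"increments": [[[0,0,3.5,-0.0055,-0.006,0,1],[0,0,7,-0.009,-0.0125,0,1],[0,0,10,-0.012,-0.0185,0,1],[0,0,13.5,-0.0145,-0.025,0,1],[0,0,17,-0.017,-0.032,0,1],[0,0,20.5,-0.0185,-0.0385,0,1],[0,0,24,-0.02,-0.0455,0,1],[0,0,26,-0.021,-0.05,0,1]]]}}

```text
time: 8.15
position: [0.4692, 0.1008, 0.1712]
tool_rot: [-0.515, 0.479, -0.488, 0.517]
ft_force: [2.3, 2.3, 0.9]
grip_width: 0.0003
```

```bash
python3 - <<'E'
from h import *
o=st()
for r in arc(np.array([.5847,.0858]),.114,[.06,.03,0,-.03],.115,.0225): print(r[0].round(2),(r[1:3]-o["position"][:2]).round(4),r[3].round(1))
E
```

```text
t 8.15 pos [0.4692 0.1008 0.1712] jaw yaw 3.68 ydir [ 0.012 -0.007 -1.   ] F [2.25 2.31 0.87] q [-0.017  0.409  1.85  -0.009  0.87  -0.075] w 0.0003
0.06 [-0.0005  0.0013] 3.1
0.03 [-0.0009 -0.0022] 4.8
0.0 [-0.0013 -0.0057] 6.5
-0.03 [-0.0015 -0.0092] 8.3
```

Request:
{"name": "jog_arm", "arguments": {"increments": [[[0,0,1,-0.0005,-0.002,-0.002,1],[0,0,2,-0.001,-0.004,-0.002,1],[0,0,2.5,-0.001,-0.0055,-0.002,1]]]}}

```text
time: 8.45
position: [0.4688, 0.099, 0.171]
tool_rot: [-0.521, 0.47, -0.477, 0.53]
ft_force: [0.7, 19.0, 5.7]
grip_width: 0.0007
```

Request:
{"name": "jog_arm", "arguments": {"increments": [[[0,0,0,0,-0.0015,0,1],[0,0,0,0,-0.0025,0,1]]]}}

```text
time: 8.65
position: [0.4685, 0.0992, 0.172]
tool_rot: [-0.518, 0.471, -0.477, 0.531]
ft_force: [1.2, 13.3, 0.1]
grip_width: 0.0005
```

The force jumped to about 15 N at y≈0.099, so the left lever is on its stop. Back off, lift and cross over to the right side.

Request:
{"name": "jog_arm", "arguments": {"increments": [[[0,0,0,0,0.015,0,1],[0,0,0,0,0.035,0,1],[0,0,0,0,0.04,0.04,1],[0,0,0,0,0.04,0.09,1],[0,0,0,0,0.04,0.14,1],[0,0,0,0,0.03,0.185,1],[0,0,0,0,0,0.195,1],[0,0,0,0,-0.05,0.195,1]]]}}

```text
time: 9.45
position: [0.4692, 0.0495, 0.371]
tool_rot: [-0.518, 0.468, -0.478, 0.534]
ft_force: [1.2, -0.6, 0.0]
grip_width: 0.0005
```

Request:
{"name": "jog_arm", "arguments": {"increments": [[[0,0,5,0.01,-0.04,0,1],[0,0,10,0.02,-0.08,0,1],[0,0,15,0.03,-0.12,0,1],[0,0,20,0.04,-0.16,0,1],[0,0,25,0.05,-0.2,0,1],[0,0,30,0.06,-0.24,0,1],[0,0,31,0.07,-0.265,0,1],[0,0,31,0.07,-0.265,-0.02,1]]]}}

```text
time: 10.25
position: [0.5409, -0.2207, 0.3536]
tool_rot: [-0.624, 0.31, -0.322, 0.641]
ft_force: [-0.2, 0.5, -0.1]
grip_width: 0.0007
```

```bash
python3 - <<'E'
from h import *
st()
a=camera("scene")[:,:,::-1]; cv2.imwrite("pics/scene6.png",a);a=a[145:305,175:395]; cv2.imwrite("pics/s6z.png",cv2.resize(a,None,fx=3.6,fy=3.6,interpolation=cv2.INTER_CUBIC))
a=camera("top")[:,:,::-1]; cv2.imwrite("pics/top6.png",a);a=a[155:275,205:365]; cv2.imwrite("pics/t6z.png",cv2.resize(a,None,fx=5,fy=5,interpolation=cv2.INTER_CUBIC))
E
```

```text
t 10.25 pos [ 0.5409 -0.2207  0.3536] jaw yaw 36.85 ydir [ 0.025  0.013 -1.   ] F [-0.16  0.51 -0.11] q [-0.592  0.341  1.374  0.025  1.413 -1.239] w 0.0007
```

View pics/s6z.png

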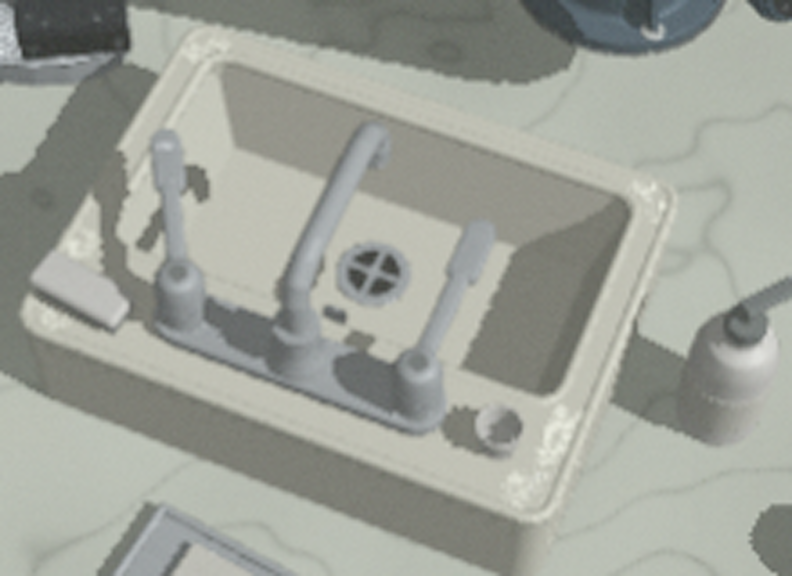

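View pics/t6z.png

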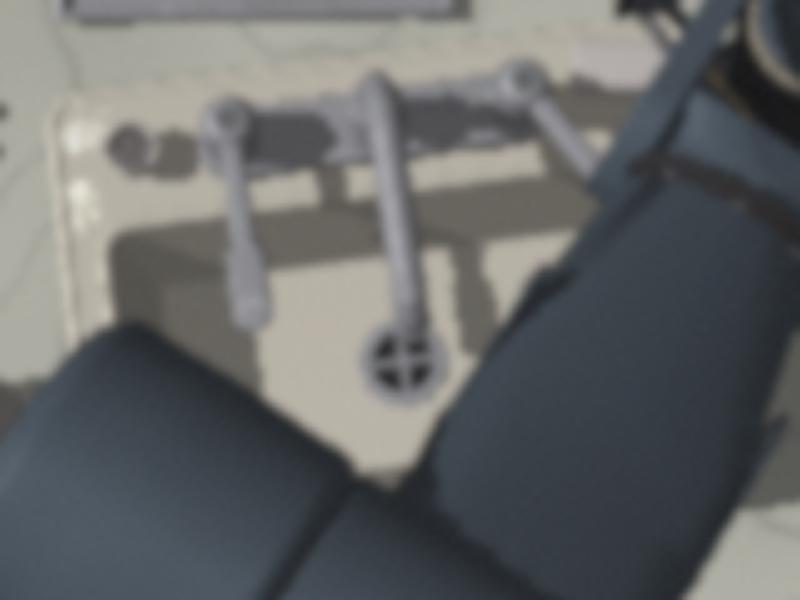

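The left lever now points forward: top zoom (232,118) to (250,320), scene zoom (419,358) to (481,228). The cup and brush are unmoved. I'll measure the lever and spout directions.

```bash
python3 - <<'E'
from h import *
np.set_printoptions(precision=4,suppress=True)
def ang(n,a,b,z,C):
    p,q=onz(n,*C(*a),z),onz(n,*C(*b),z); d=(q-p)[:2]; print(n,p[:2],q[:2],"yaw a=",np.arctan2(d[1],-d[0]).round(4),np.linalg.norm(d).round(4))
# lever centreline: arm & paddle at z top .192
ang("top",(237,160),(248,300),.190,T); ang("scene",(433,335),(476,243),.192,S)
ang("top",(381,130),(408,320),.252,T); ang("scene",(313,245),(352,165),.252,S)
a=cv2.imread("pics/top6.png")[165:240,235:310]; cv2.imwrite("pics/t6zz.png",cv2.resize(a,None,fx=8,fy=8,interpolation=cv2.INTER_NEAREST))
a=cv2.imread("pics/scene6.png")[170:270,215:325]; cv2.imwrite("pics/s6zz.png",cv2.resize(a,None,fx=6,fy=6,interpolation=cv2.INTER_NEAREST))
E
```

```text
top [0.5585 0.083 ] [0.4639 0.0762] yaw a= -0.072 0.0948
scene [0.5579 0.0851] [0.4687 0.0745] yaw a= -0.1188 0.0899
top [ 0.5614 -0.0121] [ 0.4392 -0.0266] yaw a= -0.1187 0.123
scene [ 0.5659 -0.0145] [ 0.4889 -0.0256] yaw a= -0.1436 0.0779
```

View pics/t6zz.png

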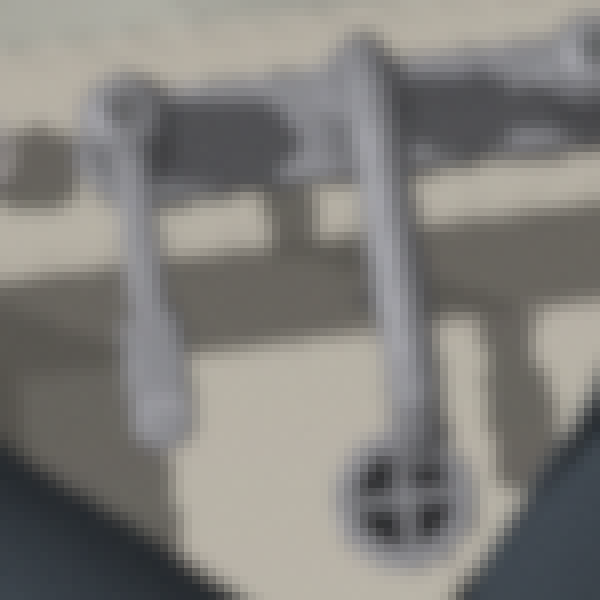

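View pics/s6zz.png

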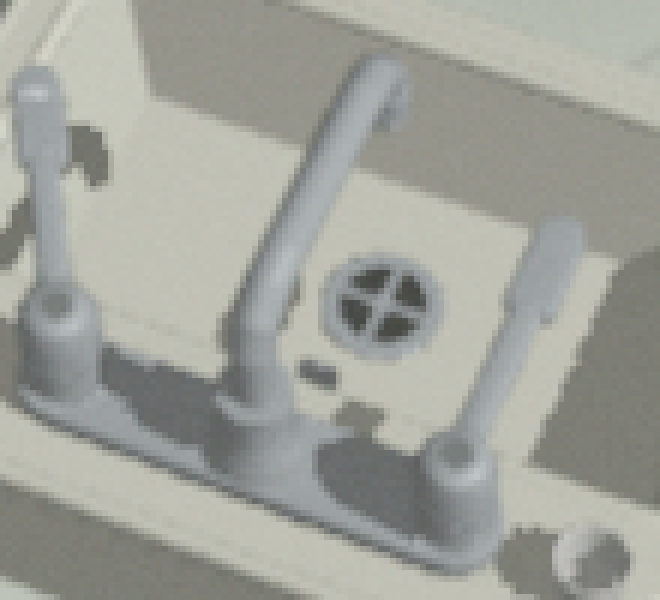

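```bash
python3 - <<'E'
from h import *
g=cv2.imread("pics/scene6.png").mean(2)
for v in range(180,195): print(v,g[v,270:292].astype(int))
P=np.array([.596,-.0135])
for cy in(-.0299,-.0270,-.0330):
    for z in(.206,.225):
        t=np.linspace(0,6.28,90); p=proj("scene",np.c_[.4425+.0135*np.cos(t),cy+.0135*np.sin(t),z+0*t]); print(cy,z,"umax",p[:,0].max().round(2),"at v",p[p[:,0].argmax(),1].round(1),"vmax",p[:,1].max().round(2),"at u",p[p[:,1].argmax(),0].round(1))
E
```

```text
180 [144 147 144 138 126 126 141 154 161 161 156 153 149 146 144 145 145 145
 142 135 141 141]
181 [145 144 141 124 119 135 149 162 166 171 166 160 157 145 143 146 144 145
 143 146 144 136]
182 [144 144 132 115 126 145 157 165 169 171 167 161 154 149 145 144 144 145
 144 145 145 146]
183 [146 140 123 123 141 156 163 169 170 171 164 154 152 150 146 145 144 146
 143 144 145 144]
184 [145 127 116 135 153 165 170 170 172 168 153 146 157 153 145 145 147 144
 143 145 145 143]
185 [141 121 126 145 160 169 174 175 172 162 144 143 161 150 143 146 144 145
 144 144 143 144]
186 [127 118 137 153 164 172 174 175 169 154 146 154 159 151 142 145 143 144
 145 147 145 147]
187 [123 123 145 160 168 173 176 173 159 140 145 153 153 145 143 143 146 144
 144 147 146 145]
188 [119 136 153 164 171 174 175 166 141 123 135 146 150 146 146 145 145 145
 146 144 144 147]
189 [125 148 161 169 175 175 173 154 130 130 137 147 150 148 143 147 147 145
 144 145 144 145]
190 [138 155 164 171 174 174 167 136 125 131 148 151 149 146 145 144 146 146
 146 145 144 144]
191 [148 160 170 173 174 171 158 131 131 131 150 152 147 146 144 146 145 145
 142 144 144 145]
192 [153 164 171 174 176 169 154 140 141 138 142 145 145 145 146 146 146 144
 146 145 145 144]
193 [161 170 174 175 173 159 148 144 146 145 146 146 146 147 146 146 145 147
 144 144 144 145]
194 [166 173 177 176 168 154 144 145 143 143 144 147 146 145 146 146 145 145
 144 146 146 146]
-0.0299 0.206 umax 283.98 at v 187.4 vmax 191.36 at u 279.2
-0.0299 0.225 umax 284.09 at v 183.5 vmax 187.53 at u 279.2
-0.027 0.206 umax 284.87 at v 187.8 vmax 191.78 at u 280.0
-0.027 0.225 umax 284.98 at v 184.0 vmax 187.95 at u 280.1
-0.033 0.206 umax 283.04 at v 187.0 vmax 190.92 at u 278.2
-0.033 0.225 umax 283.13 at v 183.1 vmax 187.08 at u 278.3
```

Spout outlet stays within about ±2 mm of the drain centre by the nozzle outline. The left lever direction agrees with the basin's yaw. Descend beside the right lever.

Request:
{"name": "jog_arm", "arguments": {"increments": [[[-0.7,1.4,0,0,0.002,-0.03,1],[-0.7,1.4,0,0,0.002,-0.07,1],[-0.7,1.4,0,0,0.002,-0.105,1],[-0.7,1.4,0,0,0.002,-0.14,1],[-0.7,1.4,0,0,0.002,-0.165,1],[-0.7,1.4,0,0,0.002,-0.18,1],[-0.7,1.4,0,0,0.002,-0.184,1],[-0.7,1.4,0,0,0.002,-0.184,1]]]}}

```text
time: 11.15
position: [0.537, -0.2133, 0.1655]
tool_rot: [-0.631, 0.321, -0.311, 0.634]
ft_force: [-0.4, 0.1, -0.1]
grip_width: 0.0003
```

```bash
python3 - <<'E'
from h import *
o=st()
a=camera("scene")[:,:,::-1][145:305,175:395]; cv2.imwrite("pics/s7z.png",cv2.resize(a,None,fx=3.6,fy=3.6,interpolation=cv2.INTER_CUBIC))
for r in arc(np.array([.6074,-.1129]),.114,np.arange(.6,-.04,-.06),.115,.0225,-1): print(r[0].round(2),(r[1:3]-o["position"][:2]).round(4),r[3].round(1))
E
```

```text
t 11.15 pos [ 0.537  -0.2133  0.1655] jaw yaw 36.97 ydir [-0.011  0.01  -1.   ] F [-0.44  0.11 -0.14] q [-0.573  0.541  1.599  0.003  1.016 -1.22 ] w 0.0003
0.6 [-0.0018  0.0081] 40.9
0.54 [-0.0072  0.0126] 37.5
0.48 [-0.0123  0.0174] 34.0
0.42 [-0.0171  0.0225] 30.6
0.36 [-0.0216  0.0279] 27.2
0.3 [-0.0258  0.0335] 23.7
0.24 [-0.0296  0.0394] 20.3
0.18 [-0.0331  0.0455] 16.8
0.12 [-0.0362  0.0518] 13.4
0.06 [-0.0389  0.0583] 10.0
0.0 [-0.0413  0.065 ] 6.5
```

View pics/s7z.png

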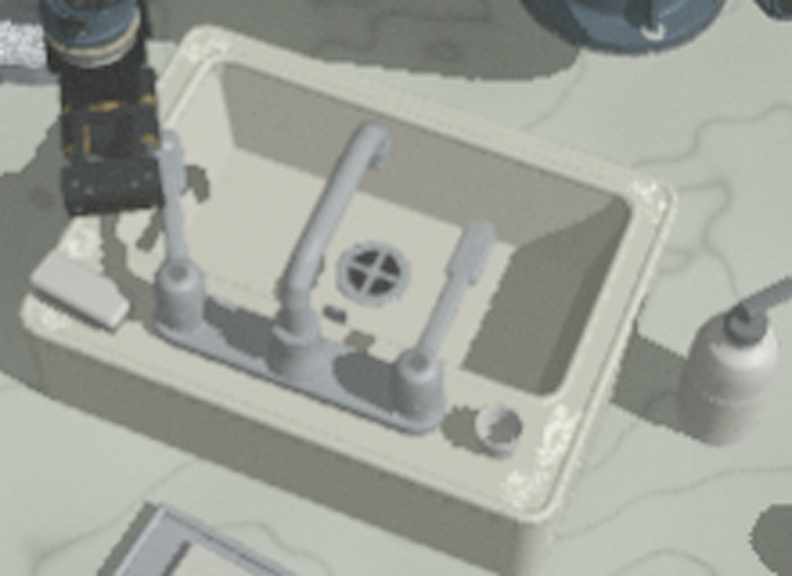

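The gripper stands at the outside of the right paddle (about 110,190), clear of the brush. Push.

Request:
{"name": "jog_arm", "arguments": {"increments": [[[0,0,0,-0.007,0.0125,0.003,1],[0,0,-3,-0.012,0.0175,0.003,1],[0,0,-6.5,-0.017,0.0225,0.003,1],[0,0,-10,-0.0215,0.028,0.003,1],[0,0,-13,-0.026,0.0335,0.003,1],[0,0,-16.5,-0.0295,0.0395,0.003,1],[0,0,-20,-0.033,0.0455,0.003,1],[0,0,-23.5,-0.036,0.052,0.003,1]]]}}

```text
time: 12.0
position: [0.5016, -0.1619, 0.171]
tool_rot: [-0.553, 0.441, -0.436, 0.557]
ft_force: [0.0, -2.3, 1.0]
grip_width: 0.0006
```

```bash
python3 - <<'E'
from h import *
o=st()
a=camera("scene")[:,:,::-1][145:305,175:395]; cv2.imwrite("pics/s8z.png",cv2.resize(a,None,fx=3.6,fy=3.6,interpolation=cv2.INTER_CUBIC))
for r in arc(np.array([.6074,-.1129]),.114,np.arange(.12,-.07,-.06),.115,.0225,-1): print(r[0].round(2),(r[1:3]-o["position"][:2]).round(4),r[3].round(1))
E
```

```text
t 12.0 pos [ 0.5016 -0.1619  0.171 ] jaw yaw 13.37 ydir [-0.002  0.009 -1.   ] F [ 0.01 -2.3   1.  ] q [-0.528  0.47   1.727  0.008  0.951 -0.766] w 0.0006
0.12 [-0.0008  0.0004] 13.4
0.06 [-0.0036  0.0069] 10.0
0.0 [-0.0059  0.0135] 6.5
-0.06 [-0.0078  0.0203] 3.1
```

View pics/s8z.png

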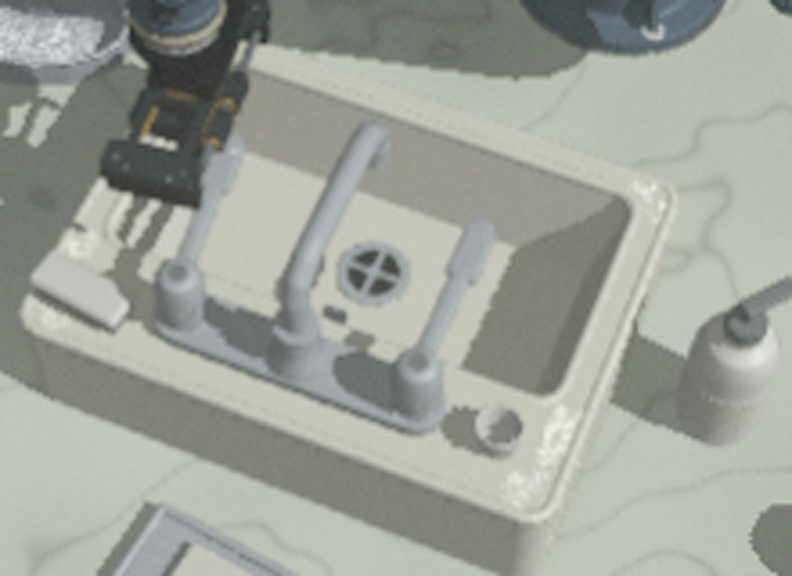

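The right lever is following. Finish gently while watching the force.

Request:
{"name": "jog_arm", "arguments": {"increments": [[[0,0,-2,-0.0015,0.0035,-0.001,1],[0,0,-3.5,-0.003,0.006,-0.001,1],[0,0,-5,-0.004,0.008,-0.001,1]]]}}

```text
time: 12.35
position: [0.4976, -0.1527, 0.1711]
tool_rot: [-0.532, 0.465, -0.461, 0.537]
ft_force: [1.5, -1.7, 1.4]
grip_width: 0.0004
```

Request:
{"name": "jog_arm", "arguments": {"increments": [[[0,0,-1,-0.0005,0.0015,0,1],[0,0,-1.5,-0.001,0.003,0,1]]]}}

```text
time: 12.55
position: [0.4966, -0.1497, 0.1714]
tool_rot: [-0.526, 0.472, -0.468, 0.531]
ft_force: [1.0, -1.7, 0.9]
grip_width: 0.0007
```

Request:
{"name": "jog_arm", "arguments": {"increments": [[[0,0,-0.5,0,0.0015,0,1],[0,0,-1,-0.0005,0.003,0,1]]]}}

```text
time: 12.75
position: [0.496, -0.147, 0.1714]
tool_rot: [-0.522, 0.476, -0.473, 0.527]
ft_force: [-1.0, -5.8, 0.9]
grip_width: 0.0006
```

Request:
{"name": "jog_arm", "arguments": {"increments": [[[0,0,0,0,0.0015,0,1],[0,0,0,0,0.003,0,1]]]}}

```text
time: 12.95
position: [0.496, -0.1468, 0.1715]
tool_rot: [-0.524, 0.474, -0.473, 0.526]
ft_force: [-3.0, -11.7, -0.3]
grip_width: 0.0005
```

Stop reached (force up to 12 N with no further travel). Retreat to the right and look.

Request:
{"name": "jog_arm", "arguments": {"increments": [[[0,0,0,0,-0.015,0,1],[0,0,0,0,-0.035,0,1],[0,0,0,0,-0.04,0.04,1],[0,0,0,0,-0.04,0.09,1],[0,0,0,0,-0.04,0.14,1],[0,0,0,-0.01,-0.07,0.18,1],[0,0,0,-0.03,-0.11,0.19,1],[0,0,0,-0.05,-0.15,0.19,1]]]}}

```text
time: 13.75
position: [0.4467, -0.2984, 0.3646]
tool_rot: [-0.524, 0.472, -0.475, 0.526]
ft_force: [0.6, 0.4, 0.5]
grip_width: 0.0003
```

Request:
{"name": "jog_arm", "arguments": {"increments": [[[0,0,0,-0.02,-0.04,0,1],[0,0,0,-0.04,-0.08,0,1],[0,0,0,-0.06,-0.11,0,1],[0,0,0,-0.06,-0.11,0,1]]]}}

```text
time: 14.15
position: [0.3843, -0.4121, 0.3637]
tool_rot: [-0.523, 0.473, -0.476, 0.525]
ft_force: [0.7, 0.3, 0.7]
grip_width: 0.0007
```

```bash
python3 - <<'E'
from h import *
st()
a=camera("scene")[:,:,::-1]; cv2.imwrite("pics/scene9.png",a);a=a[160:290,185:365]; cv2.imwrite("pics/s9z.png",cv2.resize(a,None,fx=4.4,fy=4.4,interpolation=cv2.INTER_CUBIC))
a=camera("top")[:,:,::-1]; cv2.imwrite("pics/top9.png",a);a=a[155:275,205:365]; cv2.imwrite("pics/t9z.png",cv2.resize(a,None,fx=5,fy=5,interpolation=cv2.INTER_CUBIC))
E
```

```text
t 14.15 pos [ 0.3843 -0.4121  0.3637] jaw yaw 5.63 ydir [ 0.005 -0.001 -1.   ] F [0.65 0.3  0.65] q [-1.021  0.308  1.397  0.004  1.434 -1.12 ] w 0.0007
```

View pics/s9z.png

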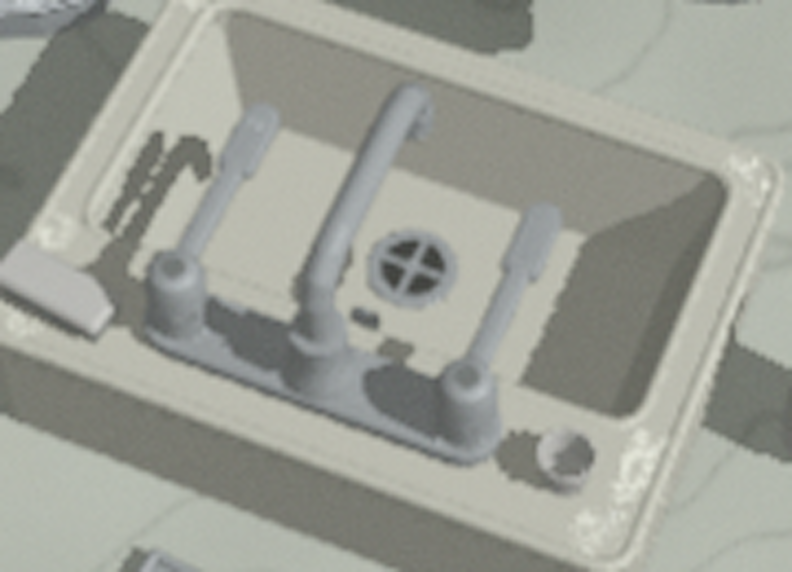

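View pics/t9z.png

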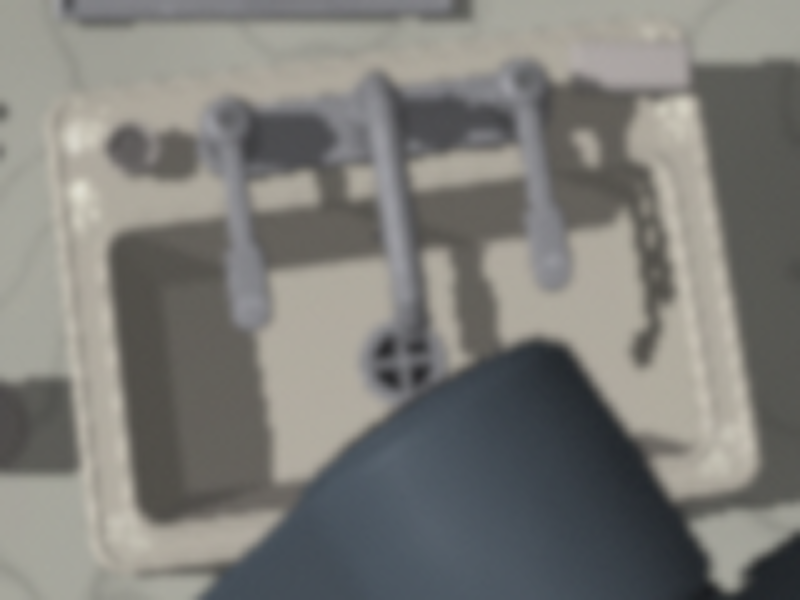

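View pics/scene9.png

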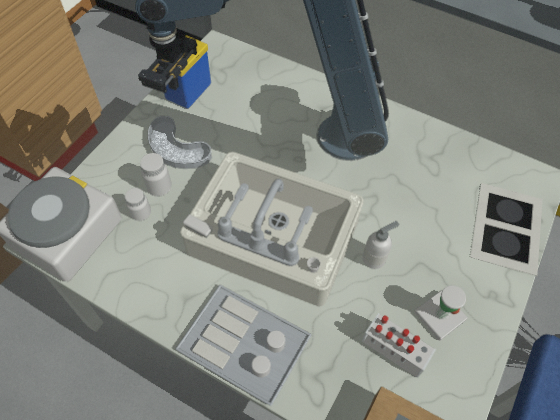

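Both levers point forward: top zoom ends at about (250,318) left and (552,280) right. The spout runs from (377,80) to (408,335) over the drain. The bystanders look unmoved. One numerical check follows.

```bash
python3 - <<'E'
from h import *
np.set_printoptions(precision=4,suppress=True)
g=cv2.imread("pics/top9.png").mean(2)
S2=lambda x,y:(185+(x+.5)/4.4-.5,160+(y+.5)/4.4-.5)
def line(n,C,a,b,z):
    p,q=onz(n,*C(*a),z)[:2],onz(n,*C(*b),z)[:2]; d=q-p; print(n,p,q,np.arctan2(d[1],-d[0]).round(3)); return p,q
l=line("top",T,(232,118),(250,315),.192); r=line("top",T,(523,80),(551,275),.192)
l2=line("scene",S2,(467,376),(545,215),.192); r2=line("scene",S2,(174,266),(262,115),.192)
print("tip vec L-R",l[1]-r[1],l2[1]-r2[1], "mid dir", ((l[1]+r[1])/2-(l[0]+r[0])/2),((l2[1]+r2[1])/2-(l2[0]+r2[0])/2))
s=line("top",T,(377,95),(408,320),.252)
s2=line("scene",S2,(340,228),(398,115),.252)
# stationarity check vs first pictures, bystander zones
for n,bx in(("top",{"cup":(226,240,178,192),"brush":(318,345,160,175),"jars":(380,418,165,218),"rack+model+pump":(110,212,160,252)}),):
    A=cv2.imread(f"pics/{n}0.png").astype(int);B=cv2.imread(f"pics/{n}9.png").astype(int)
    for k,(x0,x1,y0,y1) in bx.items(): d=np.abs(A-B).mean(2)[y0:y1,x0:x1]; print(k,d.mean().round(1),(d>25).sum(),d.size)
E
```

```text
top [0.5868 0.0861] [0.4536 0.0748] -0.085
top [ 0.6101 -0.109 ] [ 0.4771 -0.123 ] -0.105
scene [0.5836 0.0864] [0.4556 0.0727] -0.107
scene [ 0.6068 -0.1128] [ 0.4795 -0.1261] -0.104
tip vec L-R [-0.0235  0.1978] [-0.024   0.1987] mid dir [-0.1331 -0.0127] [-0.1277 -0.0135]
top [ 0.5844 -0.0099] [ 0.4392 -0.0266] -0.114
scene [ 0.5621 -0.0158] [ 0.4715 -0.0272] -0.125
cup 14.6 4 196
brush 17.4 0 405
jars 16.3 21 2014
rack+model+pump 16.4 0 9384
```

The lever tips are 199 mm apart, against 198 mm at the pivots, so the levers are parallel and both shut. The spout direction is within about 0.01 rad of straight ahead. Handing in.

```bash
python3 - <<'E'
from h import *
st(); print(hand_in())
E
```

```text
t 14.25 pos [ 0.3862 -0.4085  0.3638] jaw yaw 5.84 ydir [ 0.006  0.002 -1.   ] F [-0.07  0.29 -0.14] q [-1.016  0.306  1.399  0.006  1.435 -1.118] w 0.0007
the job is handed in; nothing more can be done
None
```

The spout is back over the drain and both tap levers are shut. I pushed the spout first, then the left lever, then the right, each from outside with the closed fingertip. The job was handed in at 14.25 s with the arm clear of everything.

- **Spout:** it points within about 0.01 rad of straight ahead. The tube lines put the outlet about 1 mm left of the drain centre. The nozzle's outline in the scene view disagreed, putting it up to about 3 mm to the right, so I left it there.
- **Levers:** both met their stops. The readings reached 19 N on the left and 12 N on the right without further travel. The lever tips are about 199 mm apart against about 198 mm between the pivots, so they are parallel. Each lever's direction agrees with the basin's to about 0.02 to 0.03 rad.
- **Other things:** the cup, brush, jars, rack, throat model and pump look unmoved in the before-and-after pictures. I checked the kidney dish only by eye.

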